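# Release the amber specimen ball from its spring-gated dispenser

## Task

The amber resin specimen ball is wanted at the microscopes. On the dispenser that holds it, pull the upright black handle straight out, away from the dispenser, to its stop so that the ball drops and rolls down into the trough; then let the handle spring fully home. Leave the blue ball in its own dispenser.

Things in the scene. Friction and masses are not known exactly. Their poses are not given: they have to be found in the camera images.
- handle_amber (a point): Handle of the amber ball's dispenser: upright black round post, 18 mm diameter, 56 mm tall, standing on the end of a flat tongue 30 mm wide. Point: on the post's axis, 34 mm above the tongue, 22 mm below the post's top, 110 mm above the table; moves with it. x axis: level, from handle to dispenser, z up; it pulls out along -x. The housing starts 71 mm beyond the post (home) and is 112 mm tall.
- gate_amber (a joint): How far that handle is drawn out, m: 0 fully home, 0.055 at its stop. A spring pulls it home with about 1.4 N at first and 5.3 N at the stop; let go, it returns by itself within a second. The tongue is the floor under the ball, which drops once it is drawn out about 0.036.
- ball_amber_center (a point): Centre of the amber ball, 30 mm in diameter, about 17 g. At the start it lies in the dispenser's open-topped square well (36 mm wide), on the tongue, its centre 91 mm above the table and 105 mm beyond the handle (along the handle's x axis).
- trough_amber (a point): Where the ball's centre comes to rest at the low end of the amber dispenser's open sloping trough, 103 mm beyond the well on the side away from the handle. Trough 36 mm wide inside, walls to 40 mm above the table.
- ball_blue_center (a point): Centre of the blue ball, 30 mm in diameter, lying likewise in the other dispenser, where it must stay. The two dispensers (white housing 46 mm wide, green base 76 mm wide, fixed to the table) differ only in their ball; either may stand left or right. Handles face the robot, troughs away from it.
Not all that is in view belongs to the job. Leave any turquoise look-alike of the part that bears ball_amber_center alone.

How it is judged:
By the outcome, as a careful person would: the job done as asked, in the order asked, and still so for the second after the job is handed in, with the robot touching nothing.
It also fails if it takes over 32 s, if anything falls off the work surface, if the arm or the gripper's body presses on something with over 40 N, if the wrist force passes 120 N, or if a joint passes its speed limit or range.

## Robot

A 7-joint arm with a two-finger parallel gripper is mounted at the origin on the work surface. World frame = base frame: x ahead of the robot, y to its left, z up, the work surface at z = 0. Lengths are in m, angles in rad, forces in N, time in s.
With the tool pointing down it reaches from about 0.425 to 0.95 m from the base axis. Payload 4.7 kg.
Tool frame: the origin (TCP) lies at the very end of the fingers, on their centre line; the grasp point (between the pads) lies arm.tcp_to_grasp behind it (arm.tcp_to_grasp is the distance from the TCP to the grasp point, in m); z points along the fingers, y is the line along which they close (so a half turn about z gives the same grasp; the last joint's range is limited). The gripper opens to 87 mm and grips with 3 to 60 N. Pads are 19 mm wide; open, the fingers measure 117 mm over their backs; the gripper's body (75 mm by 190 mm) begins 51 mm behind the grasp point.
Start: joints at [1.119, 0.469, -0.049, 1.532, 0.024, 1.141, -0.082], TCP at [0.277, -0.616, 0.223] pointing down, gripper open.
Joint ranges: [-2.59, 2.59], [-0.33, 1.99], [-1.39, 1.29], [0.1, 2.45], [-1.04, 4.18], [0.21, 1.99], [-2.66, 2.66]. Speed limits (rad/s): [2.57, 2.57, 3.14, 3.14, 3.14, 3.14, 3.14].

## Interface

Orientations are given as a unit quaternion [w, x, y, z].
In Python, from bench import arm, vision, finish_job gives the robot as it stands.
- The arm moves only by the tool drive_tool, never from a script. Its argument "series" is a list of rows, each a list of 3 entries, a list of its own where there are three numbers: the opening, from -1 (shut) to 1 (fully open), then the shift along the tool's x, y, z in mm, then the turn about the tool's z in rad. In form: [[jaw, [x, y, z], roll], ...]. A call has 1 to 12 rows; each row shifts and turns the commanded pose from where the row before left it, along the tool's axes as they then stand; what a row does not reach is not made up. A row lasts 1/8 s, in which the tool goes at most 62.5 mm and 10.7 degrees, less where a joint would pass 70% of its speed; a pose out of reach is approached as far as the arm can. A call with a gripper value outside its range is refused whole. The fingers move at their own pace and stop on an object; "newtons" is the grip in N (left out, the last holds). Time passes only in rows, so rows that do not move let the fingers close. It gives the time, the measured TCP pose, the force, the opening and the grip force at its end, in the units of the state.
- arm.state(): the state, without advancing time (a new reading comes with each control period).
- vision.camera(name): name is "side" or "top" or "wrist"; returns a dict with "frame" (384x512x3 uint8, blue, green, red), "camera_matrix" (3x3 intrinsics, pixels), "dist_coeffs" ([k1, k2, p1, p2, k3] as OpenCV has them; the pictures are not rectified), "R" (3x3) and "t" (3): a world point X has camera coordinates R X + t. Camera axes: x right, y down, z forward; pixel columns grow to the right and rows downward; lengths in m; the calibration is good to about 2 mm. A picture is of the moment at which its call begins. There is no depth.
- finish_job(): hands the job in; it is judged then, once.
The state is a dict: "t": time; "joint_positions": joint angles; "joint_velocities": joint speeds; "joint_torque": joint torques, N m; "ee_pos": TCP position; "tcp_rot": TCP orientation; "wrist_force": force on the tool from outside, world axes, zero at the start; "ft_torque": the same for the moment, N m; "opening": finger opening in m; "grip_force": force on a finger pad.
Only numpy, scipy, OpenCV 4.12 (cv2) and the standard library are available. Lean on these libraries where they do the work, as an engineer would, in place of code of your own. Each camera call takes 0.05 s, during which the arm holds its last target. There are 200 camera calls.

## Working session

There is one attempt and no reset: what is moved stays moved. The work goes in short steps, Python scripts to look and compute and a tool call to move; the robot and the scene stay as the last step left them, time stands still between calls to the robot, and variables do not carry over. Pictures are saved under pics/ and viewed, at most 10 in all, crops included, and the job is handed in when it is done.

Besides the shell and the picture viewer there is one more tool, called after "Call:" as a command line: name --argument value ..., lists and objects as JSON in quotes. drive_tool: Moves the arm, as the interface text tells. Its arguments: {"type":"object","properties":{"series":{"type":"array","items":{"type":"array"}},"newtons":{"type":"number"}},"required":["series"]}

```bash
mkdir -p pics
python3 - <<'E'
from bench import arm, vision
import cv2,pickle
d={}
for n in ("top","side"):
    c=vision.camera(n); d[n]=c; cv2.imwrite(f"pics/{n}0.png",c["frame"])
pickle.dump(d,open("c0.pkl","wb"))
s=arm.state(); print(s["t"],s["ee_pos"],s["tcp_rot"],s["opening"],arm.tcp_to_grasp)
E
```

```text
0.1 [ 0.27678354 -0.61505229  0.22158665] [-8.60309879e-04  9.77729163e-01  2.09868773e-01 -2.02694782e-04] 0.08719148616970096 0.0187
```

View pics/top0.png

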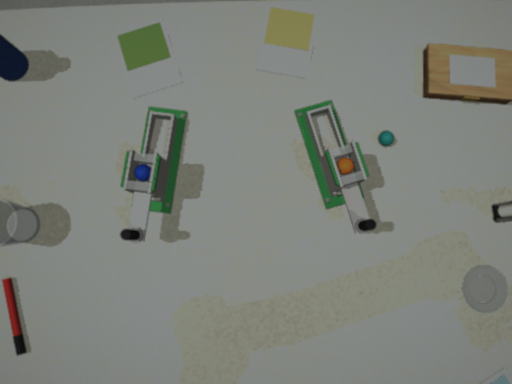

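View pics/side0.png

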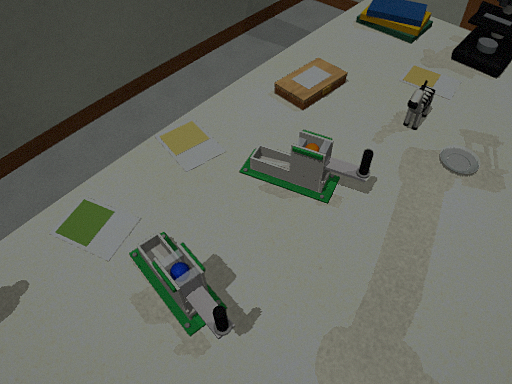

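Top view: the amber ball is at (346,165) in the right dispenser, with its black handle at about (367,225). The blue ball is at (143,172) in the left dispenser, handle (130,235). A turquoise look-alike ball lies loose at (386,138) and gets left alone. The side view agrees: amber ball (313,148), post (367,162). The right dispenser is the one meant because it holds the amber ball, and I'll confirm that in a crop.

Run:
```python
import cv2,pickle,numpy as np
d=pickle.load(open("c0.pkl","rb"))
a=cv2.resize(d["top"]["frame"][90:250,290:410],None,fx=3.3,fy=3.3,interpolation=cv2.INTER_CUBIC)
b=cv2.resize(d["side"]["frame"][120:216,300:396],None,fx=4,fy=5.5,interpolation=cv2.INTER_CUBIC)
print(a.shape,b.shape)
cv2.imwrite("pics/crop0.png",np.hstack([a,b]))
def ray(n,p,z):
    c=d[n]; u=cv2.undistortPoints(np.array([[p]],float),c["camera_matrix"],c["dist_coeffs"])[0,0]
    R=np.array(c["R"]);o=-R.T@np.array(c["t"]).ravel();v=R.T@np.array([u[0],u[1],1]);return (o+v*(z-o[2])/v[2]).round(4)
# dark blobs of post, orange blobs
for n,roi in (("top",(340,205,395,245)),("side",(345,140,390,190))):
    f=d[n]["frame"];x0,y0,x1,y1=roi
    m=(f[y0:y1,x0:x1].max(2)<60).astype(np.uint8)
    k,l,s,cen=cv2.connectedComponentsWithStats(m)
    for i in range(1,k):
        if s[i,4]>30: print(n,s[i]+[x0,y0,0,0,0],cen[i]+[x0,y0], ray(n,cen[i]+[x0,y0],.104))
for n in("top","side"):
    h=cv2.cvtColor(d[n]["frame"],cv2.COLOR_BGR2HSV);m=cv2.inRange(h,(5,180,120),(20,255,255))
    k,l,s,cen=cv2.connectedComponentsWithStats(m);i=1+s[1:,4].argmax();print(n,s[i],cen[i],ray(n,cen[i],.091))
c=d["top"];print("topcam",-np.array(c["R"]).T@np.array(c["t"]).ravel())
```

```text
(528, 396, 3) (528, 384, 3)
top [358 219  18  12 162] [366.74691358 224.71604938] [ 0.5544 -0.1916  0.104 ]
side [359 149  14  26 233] [365.61802575 161.84549356] [ 0.5546 -0.1918  0.104 ]
top [339 159  14  13 146] [345.04794521 164.89041096] [ 0.6563 -0.164   0.091 ]
side [306 143  12   8  62] [312.         146.30645161] [ 0.6604 -0.1717  0.091 ]
topcam [ 0.52674545 -0.01478633  0.79332664]
```

View pics/crop0.png

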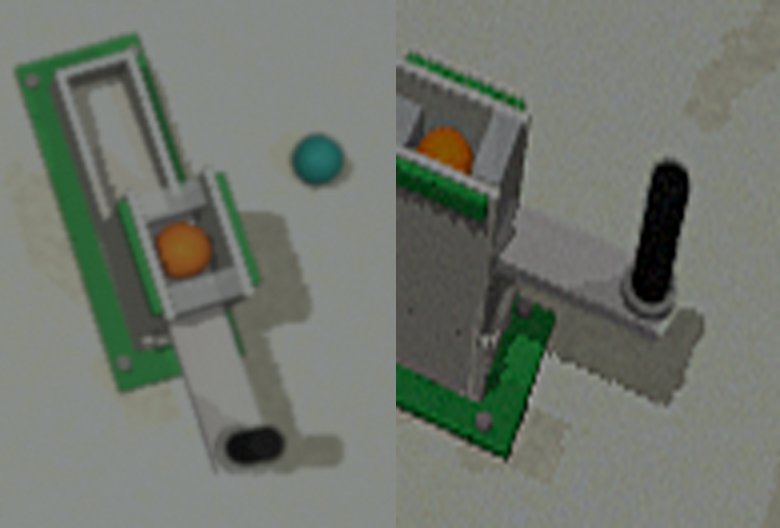

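The crop confirms it. The amber ball is in the right dispenser's well, and its post stands at the tongue end. The turquoise ball lies outside it.

Handle is (0.5545, -0.1917), with top and side agreeing to 0.3 mm. It lies 105.5 mm from the ball against 105 mm given, so handle x points at about 15.2°. The tool yaw is 24.2°, so I turn it +0.158 rad and go above the post.

Call:
drive_tool --series '[[1, [0, 0, 0], 0.079], [1, [0, 0, 0], 0.079], [1, [38, -33.6, 0], 0], [1, [38, -33.6, 0], 0], [1, [38, -33.6, 0], 0], [1, [38, -33.6, 0], 0], [1, [38, -33.6, 0], 0], [1, [38, -33.6, 0], 0], [1, [38, -33.6, 0], 0], [1, [38, -33.6, 0], 0], [1, [38, -33.6, 0], 0], [1, [38, -33.6, 0], 0]]' --newtons 30

```text
t: 1.6
ee_pos: [0.5563, -0.1904, 0.2222]
tcp_rot: [-0.0, 0.991, 0.132, -0.0]
wrist_force: [-0.5, 0.4, 0.4]
opening: 0.0872
grip_force: 0.0
```

Call:
drive_tool --series '[[1, [0, 0, 0], 0], [1, [0, 0, 0], 0]]'

```text
t: 1.85
ee_pos: [0.5552, -0.1925, 0.2221]
tcp_rot: [0.0, 0.991, 0.132, -0.001]
wrist_force: [-0.1, -0.9, 0.1]
opening: 0.0872
grip_force: 0.0
```

```bash
cat > st.py <<'E'
from bench import arm, vision
import numpy as np
from scipy.spatial.transform import Rotation as Ro
H=np.array([.5545,-.1917,.110])
s=arm.state(); w,x,y,z=s["tcp_rot"]; R=Ro.from_quat([x,y,z,w])
g=s["ee_pos"]+R.apply([0,0,arm.tcp_to_grasp*-1])
print("t",round(s["t"],2),"tcp",s["ee_pos"].round(4),"toolx deg",np.degrees(np.arctan2(*R.as_matrix()[1::-1,0])).round(2),"tilt",R.as_matrix()[2].round(3),
 "grasp->handle mm, tool axes",(R.inv().apply(H-g)*1e3).round(1),"F",s["wrist_force"].round(2),"open",round(s["opening"],4),"grip",s["grip_force"])
E
python3 st.py
python3 - <<'E'
from bench import vision
import cv2
cv2.imwrite("pics/wrist1.png",vision.camera("wrist")["frame"])
E
```

```text
t 1.85 tcp [ 0.5552 -0.1925  0.2221] toolx deg 15.15 tilt [-0.001  0.    -1.   ] grasp->handle mm, tool axes [ -0.3  -0.9 130.8] F [-0.12 -0.88  0.1 ] open 0.0872 grip 0.0
```

View pics/wrist1.png

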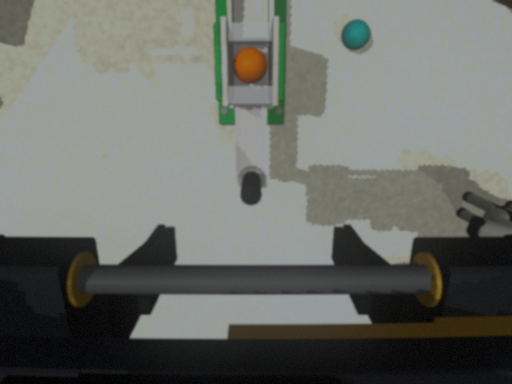

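Wrist view: the post (251,187) lies midway between the fingers (175 to 335), and the dispenser runs straight up the picture, so the yaw is right. I descend 131 mm and close on the post.

Call:
drive_tool --series '[[1, [0, -0.5, 33], 0], [1, [0, 0, 33], 0], [1, [0, 0, 33], 0], [1, [0, 0, 20], 0], [1, [0, 0, 12], 0], [1, [0, 0, 0], 0], [-1, [0, 0, 0], 0], [-1, [0, 0, 0], 0], [-1, [0, 0, 0], 0], [-1, [0, 0, 0], 0], [-1, [0, 0, 0], 0], [-1, [0, 0, 0], 0]]' --newtons 30

```text
t: 3.4
ee_pos: [0.5557, -0.1913, 0.0916]
tcp_rot: [0.0, 0.991, 0.132, 0.0]
wrist_force: [-1.3, -0.3, -0.2]
opening: 0.0347
grip_force: 0.0
```

```bash
python3 st.py
```

```text
t 3.4 tcp [ 0.5557 -0.1913  0.0916] toolx deg 15.18 tilt [ 0.  0. -1.] grasp->handle mm, tool axes [-1.3  0.1  0.3] F [-1.31 -0.35 -0.24] open 0.0347 grip 0.0
```

Call:
drive_tool --series '[[-1, [0, 0, 0], 0], [-1, [0, 0, 0], 0], [-1, [0, 0, 0], 0], [-1, [0, 0, 0], 0]]'

```text
t: 3.9
ee_pos: [0.5552, -0.1897, 0.0915]
tcp_rot: [-0.001, 0.991, 0.132, -0.001]
wrist_force: [-1.9, 4.6, 2.3]
opening: 0.0174
grip_force: 30.0
```

```bash
python3 st.py
```

```text
t 3.9 tcp [ 0.5552 -0.1897  0.0915] toolx deg 15.23 tilt [-0.001 -0.002 -1.   ] grasp->handle mm, tool axes [-1.3  1.7  0.2] F [-1.89  4.62  2.26] open 0.0174 grip 29.99349803198129
```

The post is gripped at 17.4 mm opening and 30 N. Now I pull straight out along -x.

Call:
drive_tool --series '[[-1, [-5, -1.5, 0], 0], [-1, [-8, 0, 0], 0], [-1, [-8, 0, 0], 0], [-1, [-8, 0, 0], 0], [-1, [-8, 0, 0], 0], [-1, [-8, 0, 0], 0], [-1, [-6, 0, 0], 0], [-1, [-4, 0, 0], 0], [-1, [0, 0, 0], 0], [-1, [0, 0, 0], 0]]'

```text
t: 5.15
ee_pos: [0.5024, -0.2042, 0.0915]
tcp_rot: [0.0, 0.991, 0.132, 0.001]
wrist_force: [4.5, 4.4, -4.1]
opening: 0.0173
grip_force: 30.0
```

```bash
python3 st.py
python3 - <<'E'
from bench import vision
import cv2,numpy as np
a=vision.camera("top")["frame"][80:270,270:420];b=vision.camera("side")["frame"][110:230,220:400]
cv2.imwrite("pics/pull.png",np.hstack([cv2.resize(a,(400,507)),cv2.resize(b,(400,507))]))
E
```

```text
t 5.15 tcp [ 0.5024 -0.2042  0.0915] toolx deg 15.16 tilt [ 0.001  0.    -1.   ] grasp->handle mm, tool axes [53.6  1.6  0.3] F [ 4.47  4.36 -4.09] open 0.0173 grip 30.000266879796982
```

View pics/pull.png

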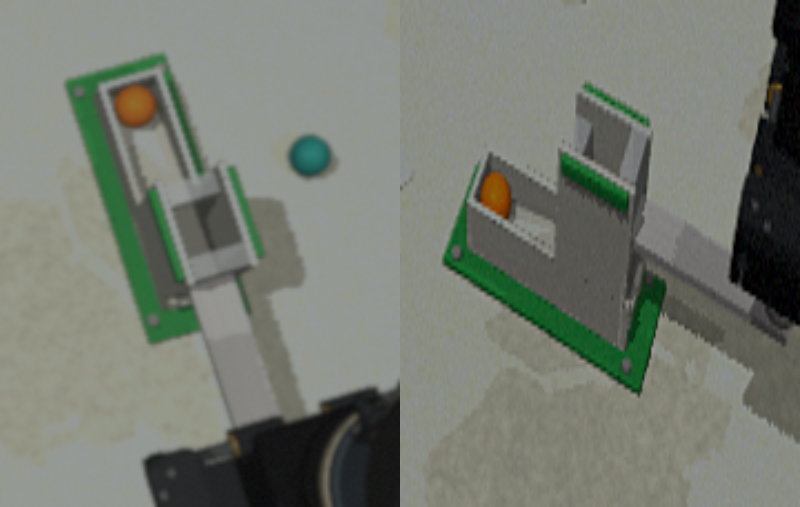

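The amber ball has dropped and sits at the low end of the trough: (135,105) in the left crop, (495,195) in the right. The draw is about 54.7 mm, so a few mm more will confirm the stop.

Call:
drive_tool --series '[[-1, [-2, 0, 0], 0], [-1, [-1.5, 0, 0], 0], [-1, [0, 0, 0], 0], [-1, [0, 0, 0], 0]]'

```text
t: 5.75
ee_pos: [0.5021, -0.2043, 0.0916]
tcp_rot: [0.0, 0.991, 0.133, 0.004]
wrist_force: [11.2, 4.7, -9.5]
opening: 0.0174
grip_force: 30.0
```

```bash
python3 st.py
```

```text
t 5.75 tcp [ 0.5021 -0.2043  0.0916] toolx deg 15.23 tilt [ 0.007  0.001 -1.   ] grasp->handle mm, tool axes [54.   1.7  0.6] F [11.17  4.66 -9.54] open 0.0174 grip 30.00644713640213
```

It's on the stop: the force rose to 11 N with no further motion. I ease it most of the way home, then open so the spring finishes the return.

Call:
drive_tool --series '[[-1, [8, 0, 0], 0], [-1, [10, 0, 0], 0], [-1, [10, 0, 0], 0], [-1, [10, 0, 0], 0], [-1, [8, 0, 0], 0], [-1, [4, 0, 0], 0], [-1, [0, 0, 0], 0], [1, [0, 0, 0], 0], [1, [0, 0, 0], 0], [1, [0, 0, 0], 0], [1, [0, 0, 0], 0], [1, [0, 0, 0], 0]]'

```text
t: 7.25
ee_pos: [0.5471, -0.1924, 0.0916]
tcp_rot: [0.0, 0.991, 0.132, 0.0]
wrist_force: [-0.4, 1.3, 0.2]
opening: 0.0594
grip_force: 0.0
```

Call:
drive_tool --series '[[1, [0, 0, 0], 0], [1, [0, 0, 0], 0], [1, [0, 0, 0], 0], [1, [0, 0, 0], 0]]'

```text
t: 7.75
ee_pos: [0.5471, -0.1921, 0.0916]
tcp_rot: [0.0, 0.991, 0.132, 0.0]
wrist_force: [-0.1, 0.5, 0.1]
opening: 0.0862
grip_force: 0.0
```

```bash
python3 st.py
```

```text
t 7.75 tcp [ 0.5471 -0.1921  0.0916] toolx deg 15.18 tilt [ 0.  0. -1.] grasp->handle mm, tool axes [7.2 1.5 0.3] F [-0.06  0.48  0.08] open 0.0862 grip 0.0
```

Released with no contact. I lift straight up, then back off toward the robot for a clear view.

Call:
drive_tool --series '[[1, [0, 0, -25], 0], [1, [0, 0, -40], 0], [1, [0, 0, -40], 0], [1, [0, 0, -30], 0], [1, [-20, 40, 0], 0], [1, [-20, 40, 0], 0], [1, [0, 50, 0], 0], [1, [0, 50, 0], 0], [1, [0, 30, 0], 0], [1, [0, 0, 0], 0], [1, [0, 0, 0], 0]]'

```text
t: 9.12
ee_pos: [0.5635, -0.4039, 0.2262]
tcp_rot: [-0.001, 0.991, 0.133, -0.0]
wrist_force: [-0.4, 0.9, 0.5]
opening: 0.0866
grip_force: 0.0
```

```bash
python3 - <<'E'
from bench import vision
import cv2,pickle,numpy as np
d={n:vision.camera(n) for n in("top","side")}
for n,roi in (("top",(340,205,395,245)),("side",(345,140,390,190))):
    x0,y0,x1,y1=roi
    m=(d[n]["frame"][y0:y1,x0:x1].max(2)<60).astype(np.uint8)
    k,l,s,cen=cv2.connectedComponentsWithStats(m);i=1+s[1:,4].argmax();print(n,s[i]+[x0,y0,0,0,0],cen[i]+[x0,y0])
a,b=[cv2.resize(d[n]["frame"],(400,300)) for n in d]
cv2.imwrite("pics/end.png",np.hstack([a,b]))
E
python3 st.py
```

```text
top [358 219  18  12 162] [366.74691358 224.71604938]
side [359 149  14  26 234] [365.58974359 161.87179487]
t 9.22 tcp [ 0.5638 -0.4035  0.2268] toolx deg 15.29 tilt [ 0.    -0.001 -1.   ] grasp->handle mm, tool axes [  46.8 -206.6  135.6] F [-0.36 -0.29  0.56] open 0.0868 grip 0.0
```

View pics/end.png

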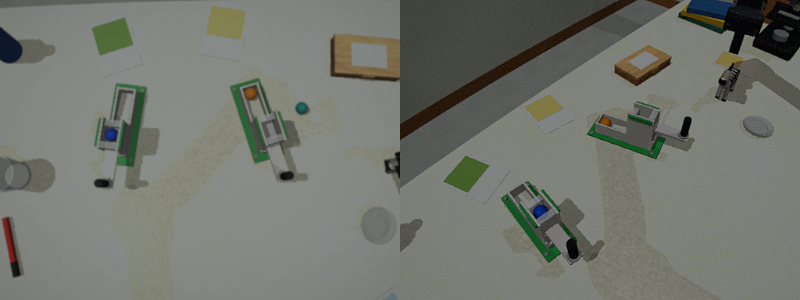

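The amber ball is at the trough's low end, (251,93) in the left picture. The handle is back at the same pixels as at the start, so it is fully home. The blue ball is still in its well at (111,134), the turquoise ball is untouched, and the arm is clear.

```bash
python3 -c "from bench import finish_job; print(finish_job())"
```

```text
the job is handed in; nothing more can be done
None
```

Job handed in at about 9 s: the amber ball rests at the low end of its trough, its handle was pulled to the stop and is back fully home, and the blue ball is still in its own dispenser.

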